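# Slide a white tile off the stack on to the stirrer

### The job

We need a white backing on the middle place of the stirrer. Slide the top tile off the stack and across on to the deck without lifting it, centre it side to side on the middle place, and push it firmly but gently home so that its far edge sits flush against the rubber back rail. Press only as hard as needed, leave the four tiles below and the bottles where they stand, and let go.

Things in the scene. Friction and masses are not known exactly. Their poses are not given: they have to be found in the camera images.
- stirrer: Low magnetic stirrer fixed to the bench; flat steel deck 30 mm up. Origin: on the bench below the middle of its three places; x points from the stack across the deck to the back rail, y along the deck, z up. Deck front edge (towards stack and robot) x = -80 mm, back stop x = +50 mm; places 170 mm apart along y, each marked by a 64 mm ring. Control block at its -y end (y -255 to -330 mm, to 66 mm high).
- backstop: Back stop along the far long edge of the deck: an aluminium strip with two thumbscrews that clamps a black rubber rail, 510 mm long, 12 mm high. Origin: on the deck, mid-length, 50 mm beyond the middle place; axes as the stirrer's. The rail is adjustable: its face stands 0 to 6 mm in front of this origin (towards the stack), not reported. A push of about 5 N beds the tile on it; above 10 N the tile chips.
- place (a point): Centre of the middle place, on the deck surface 30 mm above the bench; axes as the stirrer's. A tile home against the rail and centred has its origin 0 to 6 mm from here towards the stack.
- tile5: Top tile of the stack: loose, white glazed, 100 x 100 x 8 mm, about 0.19 kg, too wide to grip. Origin: centre of its underside, at first 34 mm up, 4 mm above the deck to which it drops; top face at +8 mm; x within 0.17 rad of the stirrer's x, z up. Tile and deck faces are slippery (friction about 0.2; fingers hold over twice as well). The glaze chips if pressed with more than 40 N: touch down slowly (10 mm/s).
- tile4: Second tile from the top, same size, lying under tile5; origin: centre of its underside. Must stay.
- tile3: Middle tile of the stack, same size; origin: centre of its underside. Must stay.
- tile2: Second tile from the bottom, same size; origin: centre of its underside. Must stay.
- tile1: Bottom tile, same size, lying on a thin rubber bench mat 2 mm thick in front of the stirrer with about 10 to 24 mm between its edge and the deck's front edge; origin: centre of its underside. Must stay.
- bottle_big: Bystander: capped glass bottle, 70 mm wide, 138 mm tall, standing on one of the two outer places. Origin: centre of its underside.
- bottle_small: Bystander: capped glass bottle, 56 mm wide, 100 mm tall, standing on the other outer place. Origin: centre of its underside.
- wash_bottle: Bystander: white plastic wash bottle, 54 mm wide, 133 mm tall with a thin spout above (to 168 mm), standing on the bench on the +y side of the stack. Origin: centre of its underside.
Things that resemble listed ones, but are neither listed nor needed, are in the scene too. Leave any turquoise look-alike of the tile5 alone.

How it is judged:
By the outcome, as a careful person would: the job done as asked, in the order asked, and still so for the second after the job is handed in, with the robot touching nothing.
It also fails if it takes over 64 s, if anything falls off the work surface, if the arm or the gripper's body presses on something with over 40 N, if the wrist force passes 120 N, or if a joint passes its speed limit or range.

### The arm

A 6-joint arm with a two-finger parallel gripper is mounted at the origin on the work surface. World frame = base frame: x ahead of the robot, y to its left, z up, the work surface at z = 0. Lengths are in mm, angles in degrees, forces in N, time in s.
With the tool pointing down it reaches from about 350 to 850 mm from the base axis. Payload 8.1 kg.
Tool frame: the origin (TCP) lies between the finger pads; the fingertips stand 22 mm ahead of it and the grasp point (between the pads) lies 3 mm ahead of it; z points along the fingers, y is the direction in which the jaws open and shut (so a half turn about z gives the same grasp; the last joint's range is limited). The gripper opens to 85 mm and grips with 20 to 120 N. Pads are 22 mm wide; open, the fingers measure 114 mm over their backs; the gripper's body (76 mm by 85 mm) begins 54 mm behind the grasp point. The pads swing forward as they close: fully open they stand 13 mm farther back than shut.
Start: joints at [-70.325, 7.471, 85.268, -0, 87.261, -4.893], TCP at [249.488, -545.675, 253.292] pointing down, gripper open.
Joint ranges: [-169.43, 169.43], [-51.17, 129.36], [1.28, 143.12], [-76.62, 256.62], [0, 156.53], [-152.29, 152.29]. Speed limits (degrees/s): [136.94, 136.94, 159.86, 180, 180, 180].

### API

Orientations are given as [roll, pitch, yaw] about the fixed x, y, z axes, in that order (R = Rz(yaw) Ry(pitch) Rx(roll)).
In Python, from bench import r gives the robot as it stands.
- The arm moves only by the tool drive_tool, never from a script. Its argument "moves" is a list of rows, each a list of 2 entries, a list of its own where there are three numbers: the shift along the world's x, y, z in mm, then the turn about the world's z in degrees. A call has exactly 8 rows; each row is the pose to reach, as a shift and turn from the pose commanded when the call began; what a row does not reach only later rows make up. A row lasts 1/12 s, in which the tool goes at most 41.7 mm and 7.16 degrees, less where a joint would pass 70% of its speed; a pose out of reach is approached as far as the arm can. A call with a gripper value outside its range is refused whole. "fingers" is the finger opening in mm, from 0 to 85.4, set as the call begins (left out, the last holds). The fingers move at their own pace and stop on an object; "squeeze" is the grip in N (left out, the last holds). Time passes only in rows, so rows that repeat a pose let the fingers close, or fill a call up. It gives the time, the measured TCP pose, the force and the opening at its end, in the units of the state.
- r.sense(): the state, without advancing time (a new reading comes with each control period).
- r.snapshot(name): name is "side" or "top"; returns a dict with "pixels" (400x640x3 uint8, red, green, blue), "camera_matrix" (3x3 intrinsics, pixels), "xyz" and "orientation" of the camera in the world. Camera axes: x right, y down, z forward; pixel columns grow to the right and rows downward; lengths in mm; the calibration is good to about 2 mm. A picture is of the moment at which its call begins. There is no depth.
- r.hand_in(): hands the job in, once; it reports no verdict.
The state is a dict: "time": time; "joint_pos": joint angles; "qd": joint speeds; "joint_efforts": joint torques, N m; "tool_pos": TCP position; "tcp_rot": TCP orientation; "ft_force": force on the tool from outside, world axes, zero at the start; "wrist_torque": the same for the moment, N m; "finger_gap": finger opening in mm.
Only numpy, scipy, OpenCV 4.12 (cv2) and the standard library are available. Lean on these libraries where they do the work, as an engineer would, in place of code of your own. Each camera call takes 0.05 s, during which the arm holds its last target.

## Working session

There is one attempt and no reset: what is moved stays moved. The work goes in short steps, Python scripts to look and compute and a tool call to move; the robot and the scene stay as the last step left them, time stands still between calls to the robot, and variables do not carry over. Pictures are saved under pics/ and viewed, and the job is handed in when it is done.

Besides the shell and the picture viewer there is one more tool, called after "Request:" as a command line: name --argument value ..., lists and objects as JSON in quotes. drive_tool: Moves the arm, as the interface text tells. Its arguments: {"type":"object","properties":{"moves":{"type":"array","items":{"type":"array"}},"fingers":{"type":"number"},"squeeze":{"type":"number"}},"required":["moves"]}

```bash
mkdir -p pics; ls; python3 - <<'E'
from bench import r
import cv2
s=r.sense();print({k:s[k] for k in('time','tool_pos','tcp_rot','ft_force','finger_gap')})
for n in('side','top'):
    d=r.snapshot(n);cv2.imwrite(f'pics/{n}0.png',d['pixels'][:,:,::-1]);print(n,d['camera_matrix'],d['xyz'],d['orientation'])
E
```

```text
pics
{'time': 0.0, 'tool_pos': array([ 249.31672909, -545.1939377 ,  252.26098285]), 'tcp_rot': array([-1.79895644e+02, -9.34484182e-03,  2.45703602e+01]), 'ft_force': array([ 0.19426481,  0.43939152, -0.63807812]), 'finger_gap': 85.32346588010553}
side [[396.04935831   0.         322.06064551]
 [  0.         396.04935831 201.75272527]
 [  0.           0.           1.        ]] [132.85585113 619.42916152 524.64424966] [-126.48839455    1.23903419 -145.02238261]
top [[477.3118611    0.         319.74691701]
 [  0.         477.3118611  204.45310598]
 [  0.           0.           1.        ]] [ 364.46183048   93.4113834  1321.18069693] [-1.74154293e+02  1.32772669e-01 -9.13825054e+01]
```

View pics/side0.png

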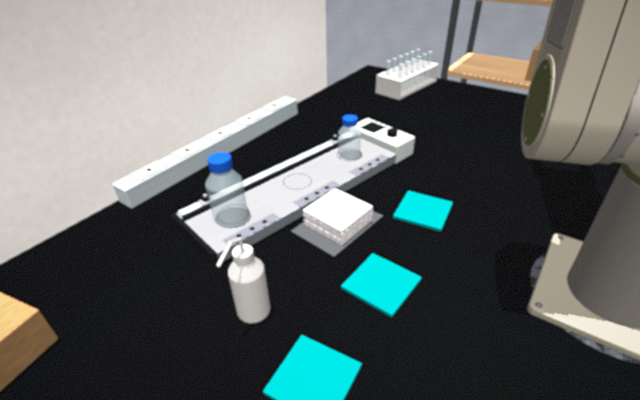

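View pics/top0.png

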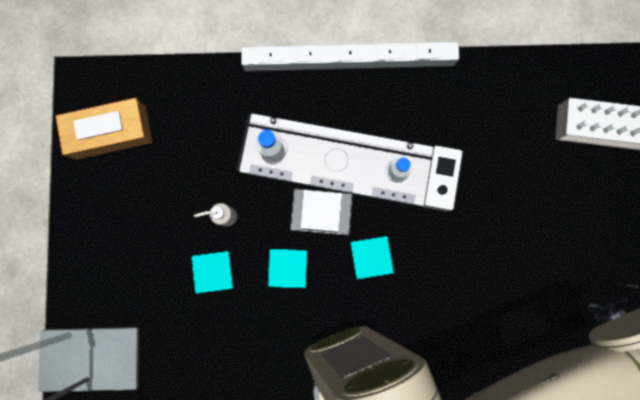

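Top view: the white stack is at about (322,211) on a grey mat, the deck runs from (245,145) to (445,180), the ring is at (336,160), and the rail is the dark line above it. The side view agrees. Next I'll zoom in and measure.

```bash
cat > h.py <<'E'
import numpy as np, cv2
from scipy.spatial.transform import Rotation as Ro
from bench import r
def ray(d,p,z):
    R=Ro.from_euler('xyz',d['orientation'],degrees=True).as_matrix()
    p=np.atleast_2d(np.array(p,float)); n=np.c_[p,np.ones(len(p))]@np.linalg.inv(d['camera_matrix']).T@R.T
    return d['xyz']+n*((z-d['xyz'][2])/n[:,2])[:,None]
def proj(d,P):
    R=Ro.from_euler('xyz',d['orientation'],degrees=True).as_matrix()
    c=(np.atleast_2d(P)-d['xyz'])@R; u=c@np.array(d['camera_matrix']).T
    return u[:,:2]/u[:,2:]
def crop(d,x0,y0,x1,y1,k,name):
    im=d['pixels'][y0:y1,x0:x1,::-1]; cv2.imwrite('pics/'+name,cv2.resize(im,None,fx=k,fy=k,interpolation=cv2.INTER_CUBIC))
E
python3 - <<'E'
from h import *
d=r.snapshot('top'); crop(d,230,100,470,250,3,'tz.png')
s=r.snapshot('side'); crop(s,170,100,430,260,3,'sz.png')
E
```

```text
(no output)
```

View pics/tz.png

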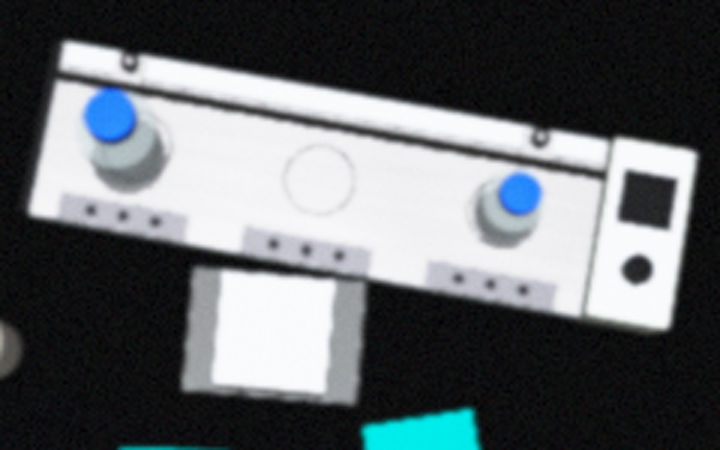

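View pics/sz.png

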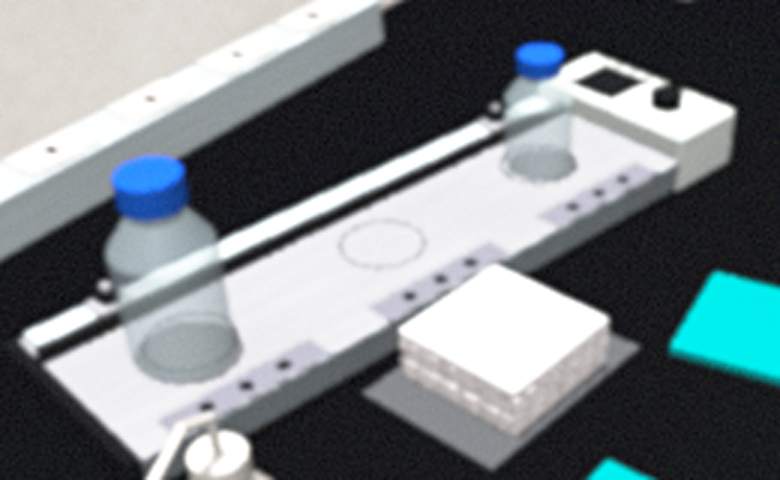

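```bash
cat > meas.py <<'E'
from h import *
def sub(mask): pass
def run():
    d=r.snapshot('top'); s=r.snapshot('side')
    im=d['pixels']; g=cv2.cvtColor(im,cv2.COLOR_RGB2GRAY)
    K=6
    x0,y0,x1,y1=230,100,470,250
    G=cv2.resize(g[y0:y1,x0:x1],None,fx=K,fy=K,interpolation=cv2.INTER_CUBIC)
    return d,s,g,G,K,x0,y0
E
python3 - <<'E'
from meas import *
d,s,g,G,K,x0,y0=run()
px=lambda c:(np.array(c,float)+.5)/K-.5+[x0,y0]
print('levels tile,deck,mat,black',g[211,322],g[170,310],g[211,297],g[230,420])
_,m=cv2.threshold(G,205,255,0)
cs,_=cv2.findContours(m,cv2.RETR_EXTERNAL,cv2.CHAIN_APPROX_NONE)
for c in sorted(cs,key=cv2.contourArea)[::-1][:4]:
    rc=cv2.minAreaRect(c); print(px(rc[0]),np.array(rc[1])/K,rc[2],cv2.contourArea(c)/K/K)
    b=px(cv2.boxPoints(rc)); 
    for z in(30,42): print(z,ray(d,b,z)[:,:2].round(1).tolist())
# ring: dark pixels
x,y=336,160
print('ring'); 
C=[]
for a in np.arange(0,360,10):
    rr=np.arange(8,15,.1); P=np.c_[x+rr*np.cos(np.radians(a)),y+rr*np.sin(np.radians(a))].astype(np.float32)
    v=cv2.remap(g.astype(np.float32),P[:,0].copy()[None],P[:,1].copy()[None],cv2.INTER_CUBIC)[0]
    C.append(P[v.argmin()])
W=ray(d,C,30)[:,:2]
A=np.c_[2*W,np.ones(len(W))]; q=np.linalg.lstsq(A,(W**2).sum(1),rcond=None)[0]; print(q[:2],np.sqrt(q[2]+q[:2]@q[:2]))
E
```

```text
levels tile,deck,mat,black 250 246 159 9
[335.24101766 165.47693888] [186.09834798  45.20535278] 10.527785301208496 6050.958333333333
30 [[595.0, 310.4], [719.0, 286.7], [611.1, -214.5], [489.2, -186.2]]
42 [[592.8, 308.4], [715.7, 284.9], [608.8, -211.6], [488.0, -183.6]]
[443.18752035 177.38013713] [27.75084432 59.71680705] 9.334999084472656 1606.25
30 [[489.4, -191.8], [651.6, -226.0], [637.2, -300.6], [475.3, -265.5]]
42 [[488.2, -189.2], [648.9, -223.1], [634.6, -297.0], [474.2, -262.2]]
[341.15822347 134.6148936 ] [183.93986003   8.91869481] 10.385449409484863 1436.5277777777776
30 [[729.7, 281.1], [754.5, 276.4], [648.5, -220.6], [624.2, -215.0]]
42 [[726.3, 279.3], [750.8, 274.7], [645.9, -217.7], [621.7, -212.1]]
[320.76609294 210.31173706] [38.54638163 37.67827606] 5.273896217346191 1403.4305555555557
30 [[435.9, 148.6], [538.0, 137.1], [525.7, 32.7], [423.8, 45.0]]
42 [[435.2, 148.0], [536.4, 136.7], [524.2, 33.3], [423.2, 45.4]]
ring
[619.66981563  45.60318636] 31.695574915791774
```

```bash
python3 - <<'E'
from h import *
d=r.snapshot('top'); s=r.snapshot('side')
crop(d,285,180,360,245,9,'tz2.png'); crop(s,285,175,400,260,6,'sz2.png')
for v in(d,s):pass
print(d['pixels'][205:216:5,296:350].mean(2).astype(int).tolist())
E
```

```text
[[161, 162, 159, 160, 162, 163, 194, 237, 248, 250, 251, 250, 251, 250, 251, 250, 251, 251, 251, 250, 251, 251, 250, 251, 250, 251, 251, 251, 251, 250, 250, 250, 251, 250, 250, 251, 250, 251, 251, 251, 250, 251, 250, 244, 217, 168, 158, 159, 155, 163, 157, 158, 158, 147], [162, 161, 161, 160, 162, 185, 227, 245, 249, 251, 251, 250, 250, 250, 251, 250, 250, 250, 250, 251, 250, 251, 251, 251, 251, 251, 250, 251, 250, 250, 250, 250, 251, 250, 250, 250, 251, 251, 250, 251, 251, 250, 248, 236, 202, 169, 158, 158, 158, 156, 158, 160, 156, 138], [158, 161, 163, 162, 162, 194, 236, 248, 250, 251, 250, 251, 251, 251, 251, 250, 251, 251, 251, 251, 251, 251, 250, 250, 251, 250, 251, 251, 251, 250, 251, 251, 251, 250, 251, 250, 251, 251, 251, 251, 251, 250, 244, 213, 165, 161, 159, 161, 160, 161, 160, 160, 159, 145]]
```

View pics/tz2.png

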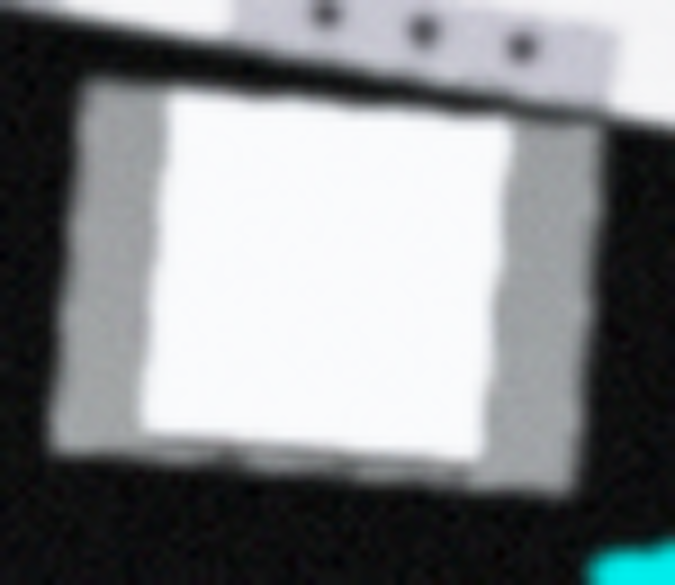

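View pics/sz2.png

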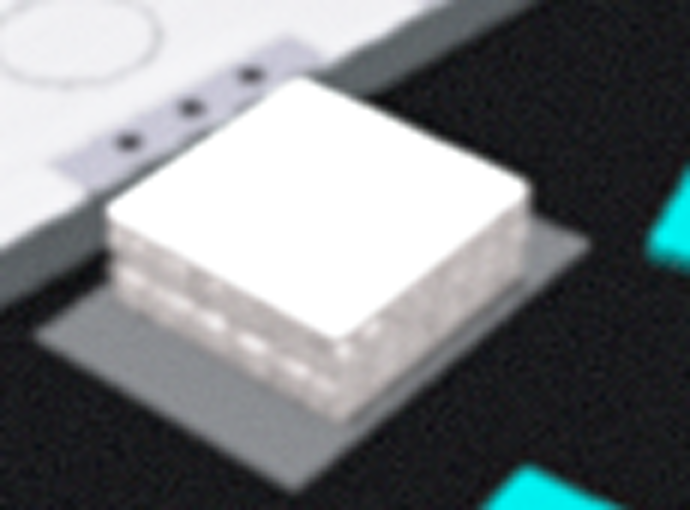

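```bash
cat > edges.py <<'E'
from h import *
def quad(d,mask,z):
    cs,_=cv2.findContours(mask,cv2.RETR_EXTERNAL,cv2.CHAIN_APPROX_NONE); return cs
def edge(d,a,b,hw,frac=.12,n=30,dark=False,z=None):
    """subpixel strongest-gradient points along segment a-b, fit line, returns world pts of line ends"""
    g=cv2.cvtColor(d['pixels'],cv2.COLOR_RGB2GRAY).astype(np.float32)
    a=np.array(a,float);b=np.array(b,float);u=(b-a)/np.linalg.norm(b-a);nn=np.array([-u[1],u[0]])
    P=[]
    t=np.arange(-hw,hw+.01,.1)
    for f in np.linspace(frac,1-frac,n):
        c=a+f*(b-a); q=(c+t[:,None]*nn).astype(np.float32)
        v=cv2.remap(g,q[:,0].copy()[None],q[:,1].copy()[None],cv2.INTER_LINEAR)[0]
        if dark: k=v.argmin()
        else: k=np.abs(np.gradient(cv2.GaussianBlur(v[None],(0,0),4)[0])).argmax()
        P.append(q[k])
    l=cv2.fitLine(np.array(P),cv2.DIST_HUBER,0,.01,.01).ravel()
    o=l[2:];v=l[:2]*np.sign(l[:2]@u)
    pa=o+v*((a-o)@v); pb=o+v*((b-o)@v)
    return pa,pb
def inter(e,f):
    A=np.array([e[1]-e[0],-(f[1]-f[0])]).T; k=np.linalg.solve(A,f[0]-e[0]); return e[0]+k[0]*(e[1]-e[0])
def poly(d,C,hw,z):
    E=[edge(d,C[i],C[(i+1)%4],hw) for i in range(4)]
    c=np.array([inter(E[i-1],E[i]) for i in range(4)]); W=ray(d,c,z)
    return c,W
def desc(W):
    W=W[:,:2]; L=[np.linalg.norm(W[(i+1)%4]-W[i]).round(1) for i in range(4)]
    A=[np.degrees(np.arctan2(*(W[(i+1)%4]-W[i])[::-1])).round(2) for i in range(4)]
    return W.round(1).tolist(),'mean',W.mean(0).round(1),L,A
E
python3 - <<'E'
from edges import *
d=r.snapshot('top'); s=r.snapshot('side')
T=np.array([[165,90],[510,118],[482,458],[143,433]])/9+[285,180]
S=np.array([[107,212],[300,78],[530,188],[335,338]])/6+[285,175]
for v,C in((d,T),(s,S)):
    c,W=poly(v,C,2.5,42); print(c.round(1).tolist(),desc(W))
# deck front edge, rail
f=edge(d,np.array([40,216])/3+[230,100],np.array([585,317])/3+[230,100],2.5); print('front',ray(d,f,30)[:,:2])
rl=edge(d,np.array([180,97])/3+[230,100],np.array([590,172])/3+[230,100],3,dark=True); print('raildark',ray(d,rl,42)[:,:2],ray(d,rl,30)[:,:2])
# side-view ring
P=np.array([383,243])/3+[170,100]
g=cv2.cvtColor(s['pixels'],cv2.COLOR_RGB2GRAY).astype(np.float32);C=[]
w0=ray(s,P,30)[0]
for a in np.radians(np.arange(0,360,10)):
    rr=np.arange(26,38,.3);w=np.c_[w0[0]+rr*np.cos(a),w0[1]+rr*np.sin(a),0*rr+30];q=proj(s,w).astype(np.float32)
    v=cv2.remap(g,q[:,0].copy()[None],q[:,1].copy()[None],cv2.INTER_CUBIC)[0];C.append(w[v.argmin(),:2])
W=np.array(C);q=np.linalg.lstsq(np.c_[2*W,np.ones(len(W))],(W**2).sum(1),rcond=None)[0];print('sidering',q[:2],np.sqrt(q[2]+q[:2]@q[:2]))
E
```

```text
[[303.6, 189.3], [341.3, 192.8], [338.0, 230.9], [299.9, 227.5]] ([[537.8, 135.8], [525.8, 34.3], [423.1, 46.1], [434.6, 147.9]], 'mean', array([480.3,  91. ]), [np.float64(102.2), np.float64(103.3), np.float64(102.5), np.float64(103.9)], [np.float64(-96.75), np.float64(173.48), np.float64(83.58), np.float64(-6.69)])
[[301.0, 209.6], [334.7, 187.0], [374.2, 205.5], [340.8, 231.8]] ([[535.6, 135.4], [523.4, 31.9], [420.5, 43.4], [432.8, 148.3]], 'mean', array([478.1,  89.8]), [np.float64(104.2), np.float64(103.5), np.float64(105.7), np.float64(103.6)], [np.float64(-96.74), np.float64(173.65), np.float64(83.32), np.float64(-7.18)])
front [[ 590.89499143  300.3640809 ]
 [ 485.47491936 -192.39362238]]
raildark [[ 696.6853444   169.63401717]
 [ 617.24643372 -200.65197037]] [[ 699.80193472  170.34906205]
 [ 619.61780725 -203.41058005]]
sidering [618.74057786  42.94360265] 31.646026355999844
```

```bash
python3 - <<'E'
from edges import *
d=r.snapshot('top')
print('turq',ray(d,[[268,250],[307,250],[351,240],[388,236],[391,274]],8)[:,:2].round(0).tolist())
print('mat',ray(d,np.array([[50,455],[575,492]])/9+[285,180],2)[:,:2].round(0).tolist())
print('wash',ray(d,[[222,214],[196,214]],130)[:,:2].round(0).tolist())
t=np.array([479.2,90.4]);p=np.array([619.2,44.3]);th=np.radians(-12.1);ex=np.array([np.cos(th),np.sin(th)]);ey=np.array([-ex[1],ex[0]])
print('rel',(t-p)@ex,(t-p)@ey)
q=np.radians(-6.8);u=np.array([np.cos(q),np.sin(q)]);print('rear mid',t-50*u,'tcp start',t-82*u, r.sense()['tool_pos'])
E
```

```text
turq [[377.0, 238.0], [374.0, 131.0], [399.0, 10.0], [407.0, -92.0], [304.0, -96.0]]
mat [[429.0, 176.0], [414.0, 15.0]]
wash [[468.0, 339.0], [470.0, 404.0]]
rel -146.5530688960711 15.729208408036692
rear mid [429.55172459  96.32019842] tcp start [397.77682834 100.1091254 ] [ 249.50434451 -545.67483749  253.30219212]
```

Request:
drive_tool --moves '[[[3,13,0],-1],[[8,32,0],-2],[[14,58,-2],-4],[[21,90,-4],-6],[[28,122,-6],-8],[[36,155,-8],-10],[[43,187,-10],-12],[[51,220,-12],-14]]' --fingers 55

```text
time: 1.22
tool_pos: [300.5, -324.3, 241.2]
tcp_rot: [180.0, -0.0, 10.4]
ft_force: [0.9, 0.1, 0.6]
finger_gap: 54.9
```

Request:
drive_tool --moves '[[[7,32,-2],-2],[[15,65,-4],-4],[[22,97,-6],-6],[[30,130,-8],-8],[[37,162,-10],-10],[[45,195,-12],-12],[[52,227,-14],-14],[[60,258,-16],-15]]'

```text
time: 1.88
tool_pos: [360.5, -66.1, 225.6]
tcp_rot: [180.0, -0.1, -4.6]
ft_force: [1.2, -0.3, 0.1]
finger_gap: 55.0
```

Request:
drive_tool --moves '[[[8,32,-10],-0.5],[[15,64,-20],-1],[[22,94,-30],-1.5],[[28,120,-42],-2],[[33,142,-54],-2.4],[[37,157,-66],-2.4],[[39,165,-76],-2.4],[[39.5,167.5,-82],-2.4]]'

```text
time: 2.55
tool_pos: [399.5, 100.7, 142.1]
tcp_rot: [180.0, 0.1, -6.7]
ft_force: [-0.4, -0.3, -0.2]
finger_gap: 55.3
```

Request:
drive_tool --moves '[[[0,0,-10],0],[[0,0,-28],0],[[0,0,-48],0],[[0,0,-68],0],[[0,0,-86],0],[[0,0,-98],0],[[0,0,-104],0],[[0,0,-105],0]]'

```text
time: 3.22
tool_pos: [399.1, 98.8, 37.1]
tcp_rot: [180.0, 0.1, -6.9]
ft_force: [-0.7, -0.5, 1.1]
finger_gap: 54.9
```

```bash
python3 - <<'E'
from h import *
s=r.sense();print(s['time'],s['tool_pos'],s['ft_force'])
d=r.snapshot('top'); v=r.snapshot('side'); crop(v,285,150,435,270,5,'s1.png');crop(d,260,180,380,270,6,'t1.png')
E
```

```text
3.2167 [399.06118833  98.78881759  37.09852374] [-0.65045329 -0.4685527   1.05709125]
```

View pics/s1.png

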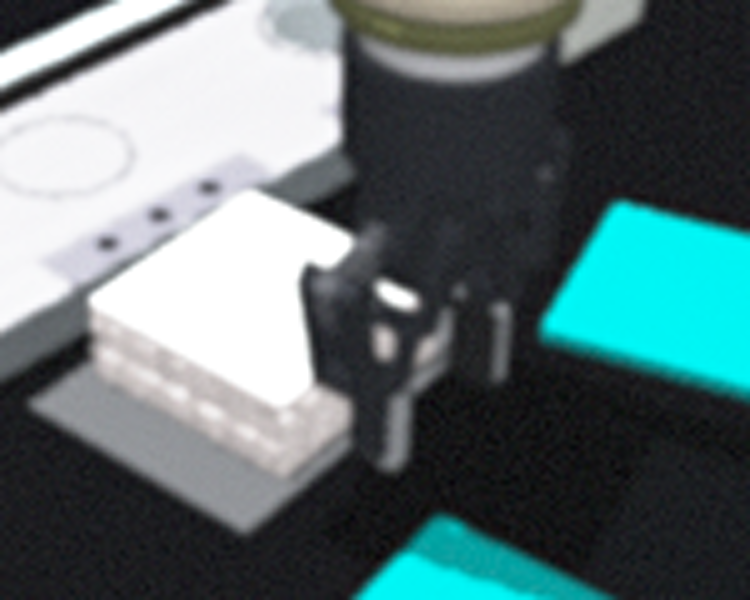

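View pics/t1.png

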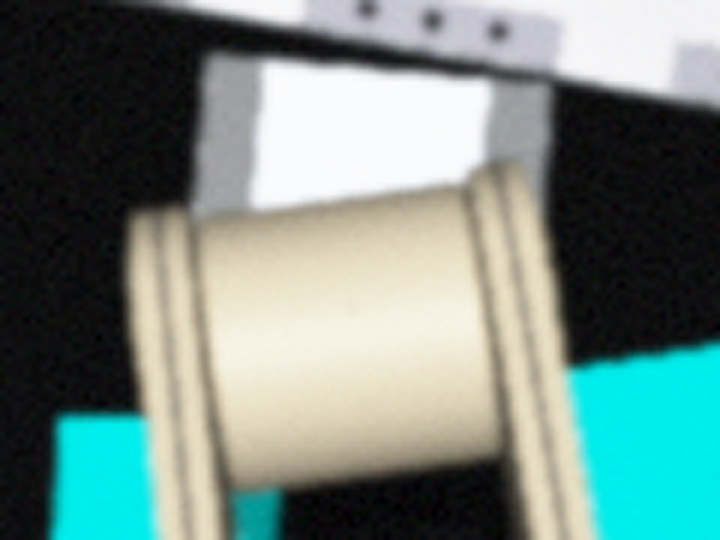

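Request:
drive_tool --moves '[[[0,0,-2],0],[[0,0,-4],0],[[0,0,-6],0],[[0,0,-8],0],[[0,0,-9],0],[[0,0,-10],0],[[0,0,-11],0],[[0,0,-12],0]]'

```text
time: 3.98
tool_pos: [400.0, 99.9, 26.2]
tcp_rot: [-180.0, -0.0, -6.8]
ft_force: [-0.2, 0.0, 0.3]
finger_gap: 54.7
```

Request:
drive_tool --moves '[[[0,0,-0.8],0],[[0,0,-1.6],0],[[0,0,-2.4],0],[[0,0,-3.2],0],[[0,0,-3.8],0],[[0,0,-4.4],0],[[0,0,-5],0],[[0,0,-5],0]]'

```text
time: 4.65
tool_pos: [399.9, 99.8, 21.2]
tcp_rot: [180.0, 0.0, -6.8]
ft_force: [-0.2, 0.2, -0.0]
finger_gap: 54.9
```

Request:
drive_tool --moves '[[[0,0,-0.5],0],[[0,0,-1],0],[[0,0,-1.5],0],[[0,0,-2],0],[[0,0,-2.5],0],[[0,0,-3],0],[[0,0,-3],0],[[0,0,-3],0]]'

```text
time: 5.32
tool_pos: [400.0, 99.8, 18.3]
tcp_rot: [-180.0, 0.0, -6.8]
ft_force: [-0.4, 0.4, -0.3]
finger_gap: 54.8
```

Request:
drive_tool --moves '[[[0,0,-0.5],0],[[0,0,-1],0],[[0,0,-1.5],0],[[0,0,-2],0],[[0,0,-2],0],[[0,0,-2],0],[[0,0,-2],0],[[0,0,-2],0]]'

```text
time: 5.98
tool_pos: [400.2, 99.9, 17.9]
tcp_rot: [180.0, 0.0, -6.8]
ft_force: [-12.6, -2.2, 25.9]
finger_gap: 54.9
```

Request:
drive_tool --moves '[[[0,0,4],0],[[0,0,10],0],[[0,0,18],0],[[0,0,26],0],[[0,0,33],0],[[0,0,37],0],[[0,0,38],0],[[0,0,38],0]]'

```text
time: 6.65
tool_pos: [400.4, 99.9, 54.8]
tcp_rot: [-180.0, -0.1, -6.8]
ft_force: [-0.5, -0.3, 0.2]
finger_gap: 54.8
```

Request:
drive_tool --moves '[[[2,-0.2,0],0],[[4,-0.5,0],0],[[6,-0.7,0],0],[[8,-1,0],0],[[9,-1.1,0],0],[[10,-1.2,0],0],[[11,-1.3,0],0],[[12,-1.4,0],0]]'

```text
time: 7.32
tool_pos: [412.0, 98.4, 54.2]
tcp_rot: [-180.0, 0.0, -6.8]
ft_force: [0.2, 0.2, -1.2]
finger_gap: 54.8
```

Request:
drive_tool --moves '[[[0.7,-0.1,0],0],[[1.4,-0.2,0],0],[[2.1,-0.2,0],0],[[2.8,-0.3,0],0],[[3.5,-0.4,0],0],[[4.2,-0.5,0],0],[[4.6,-0.5,0],0],[[5,-0.6,0],0]]'

```text
time: 7.98
tool_pos: [417.0, 97.8, 54.3]
tcp_rot: [-180.0, -0.0, -6.8]
ft_force: [0.6, 0.1, -0.1]
finger_gap: 55.1
```

```bash
python3 - <<'E'
from h import *
v=r.snapshot('side'); crop(v,285,150,435,270,5,'s2.png')
E
```

```text
(no output)
```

View pics/s2.png

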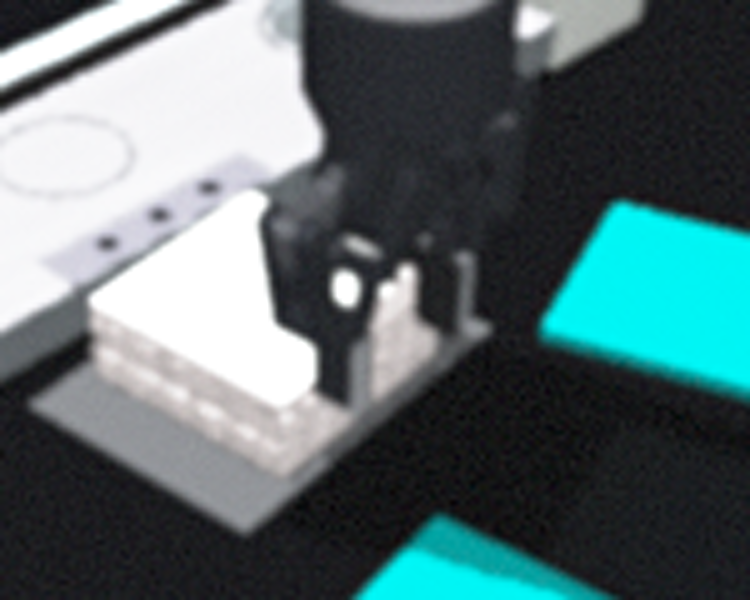

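Request:
drive_tool --moves '[[[2,-0.4,0],0],[[5,-1.2,0],-0.2],[[9,-2.4,0],-0.4],[[14,-3.9,0],-0.6],[[19,-5.4,0],-0.8],[[24,-6.9,0],-1],[[29,-8.4,0],-1.2],[[33,-9.6,0],-1.4]]'

```text
time: 8.7
tool_pos: [450.7, 88.0, 54.3]
tcp_rot: [180.0, -0.0, -8.3]
ft_force: [-1.6, -0.3, 0.6]
finger_gap: 54.8
```

```bash
python3 - <<'E'
from h import *
v=r.snapshot('side'); crop(v,270,130,420,250,5,'s3.png')
d=r.snapshot('top'); crop(d,260,130,380,240,6,'t3.png')
E
```

```text
(no output)
```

View pics/s3.png

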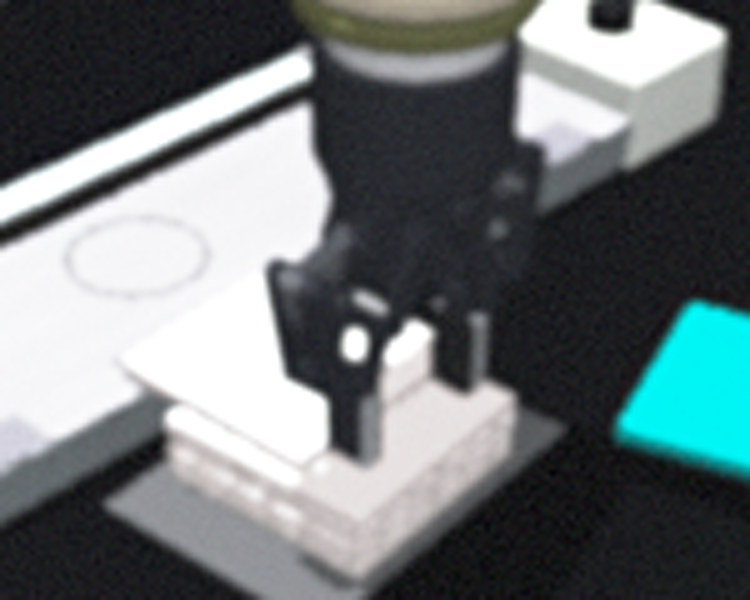

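View pics/t3.png

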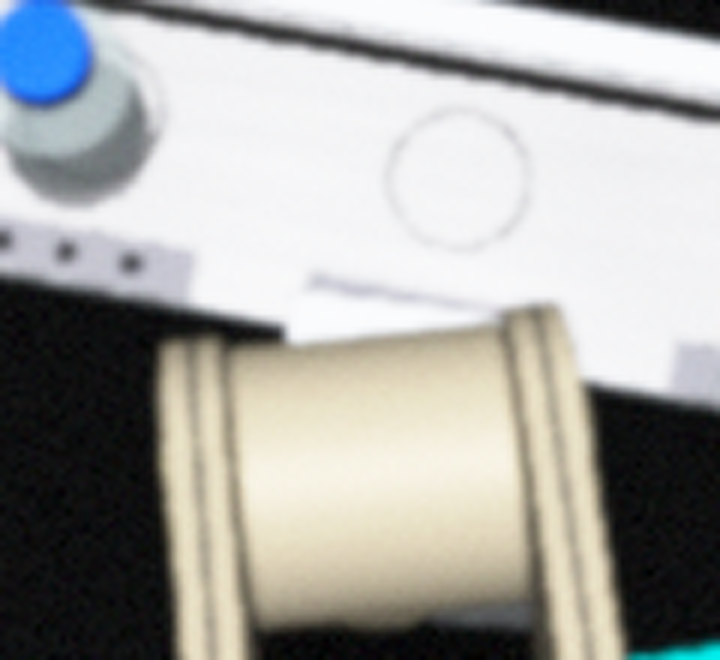

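The top tile is sliding (side crop: leading corner at about (125,362)) and the stack below hasn't moved. I'll keep pushing.

Request:
drive_tool --moves '[[[4,-1.2,0],-0.2],[[8,-2.4,0],-0.4],[[12,-3.6,0],-0.6],[[16,-4.8,0],-0.8],[[20,-6,0],-1],[[24,-7.2,0],-1.2],[[28,-8.4,0],-1.4],[[32,-9.6,0],-1.6]]'

```text
time: 9.47
tool_pos: [482.4, 78.5, 54.3]
tcp_rot: [-180.0, -0.0, -9.9]
ft_force: [-0.3, 0.6, 0.1]
finger_gap: 55.2
```

Request:
drive_tool --moves '[[[3.5,-1,0],-0.2],[[7,-2,0],-0.4],[[10.5,-3.1,0],-0.6],[[14,-4.2,0],-0.8],[[17.5,-5.2,0],-1],[[21,-6.3,0],-1.2],[[24,-7.2,0],-1.3],[[26,-7.8,0],-1.4]]'

```text
time: 10.13
tool_pos: [508.4, 70.7, 54.3]
tcp_rot: [-180.0, -0.0, -11.2]
ft_force: [-0.4, -0.1, 0.5]
finger_gap: 55.0
```

```bash
python3 - <<'E'
from h import *
v=r.snapshot('side'); crop(v,270,110,420,230,5,'s4.png')
d=r.snapshot('top'); crop(d,260,130,380,240,6,'t4.png')
E
```

```text
(no output)
```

View pics/s4.png

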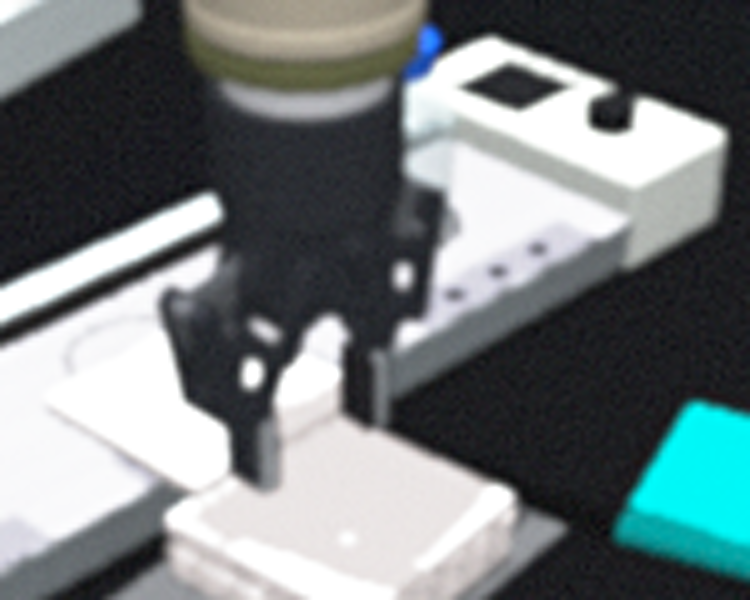

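View pics/t4.png

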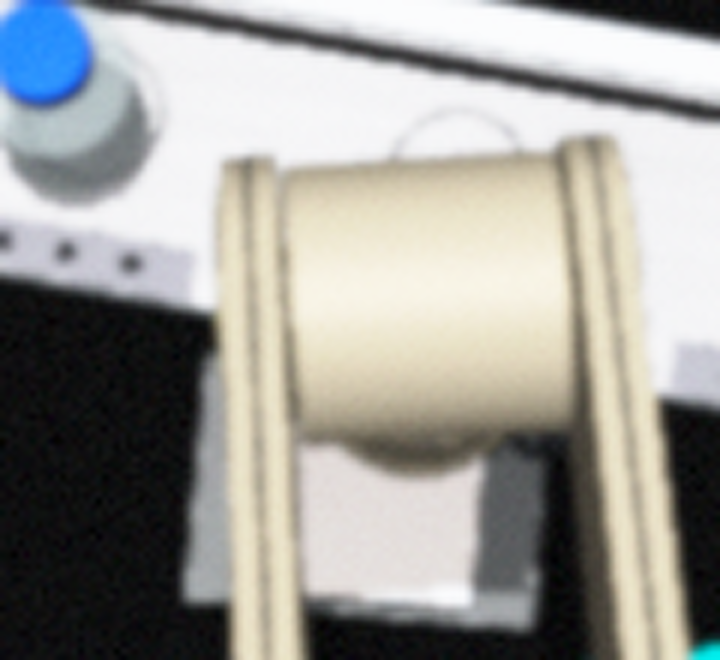

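The tile now bridges the stack and the deck, squarely against both fingertips. I'll go slowly over the step.

Request:
drive_tool --moves '[[[2,-0.6,0],-0.1],[[4,-1.2,0],-0.2],[[6,-1.8,0],-0.3],[[8,-2.4,0],-0.4],[[10,-3,0],-0.5],[[12,-3.6,0],-0.6],[[14,-4.2,0],-0.7],[[16,-4.8,0],-0.8]]'

```text
time: 10.9
tool_pos: [524.2, 66.0, 54.3]
tcp_rot: [-180.0, -0.0, -12.0]
ft_force: [0.0, -0.2, 0.3]
finger_gap: 55.1
```

```bash
python3 - <<'E'
from h import *
v=r.snapshot('side'); crop(v,270,110,420,230,5,'s5.png')
E
```

```text
(no output)
```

View pics/s5.png

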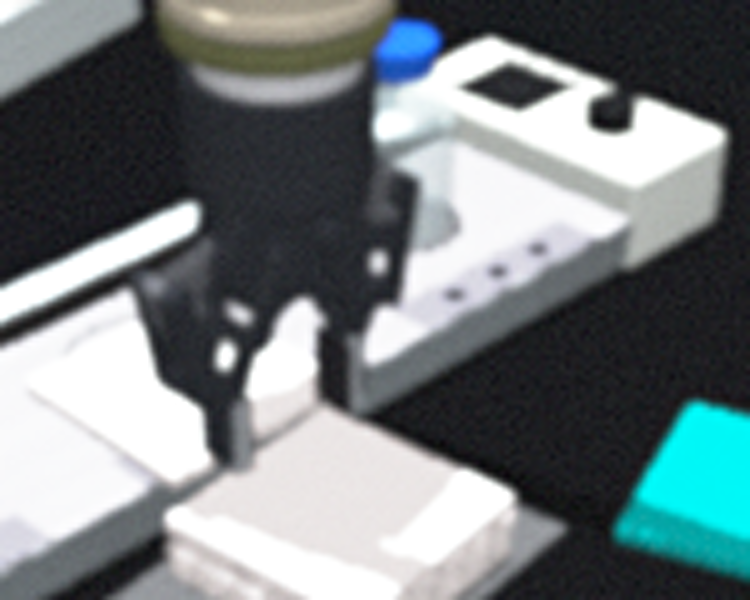

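Request:
drive_tool --moves '[[[2.5,-0.7,0],0],[[5,-1.4,0],0],[[7.5,-2.2,0],0],[[10,-2.9,0],0],[[12.5,-3.6,0],-0.1],[[15,-4.3,0],-0.1],[[17,-4.9,0],-0.1],[[19,-5.4,0],-0.1]]'

```text
time: 11.62
tool_pos: [543.3, 60.5, 54.3]
tcp_rot: [-180.0, -0.0, -12.1]
ft_force: [-1.4, 0.1, 1.2]
finger_gap: 54.8
```

```bash
python3 - <<'E'
from h import *
v=r.snapshot('side'); crop(v,250,110,400,230,5,'s6.png')
d=r.snapshot('top'); crop(d,260,110,400,220,5,'t6.png')
E
```

```text
(no output)
```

View pics/s6.png

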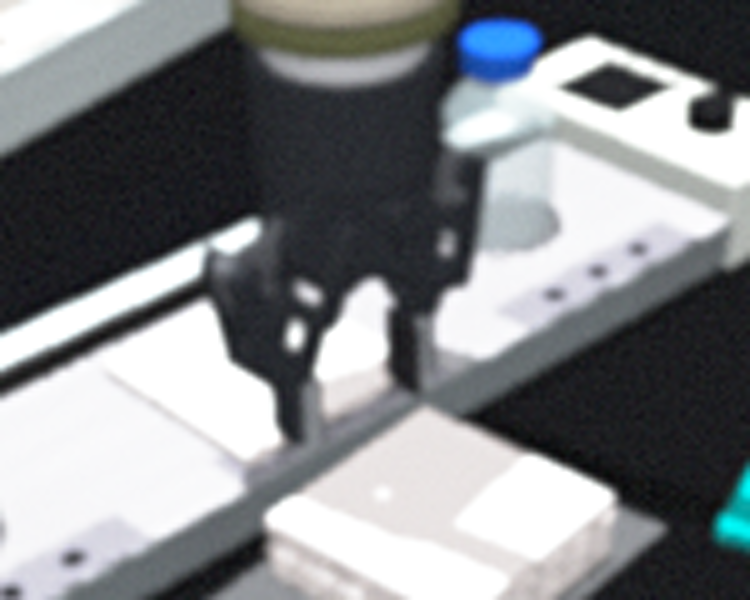

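View pics/t6.png

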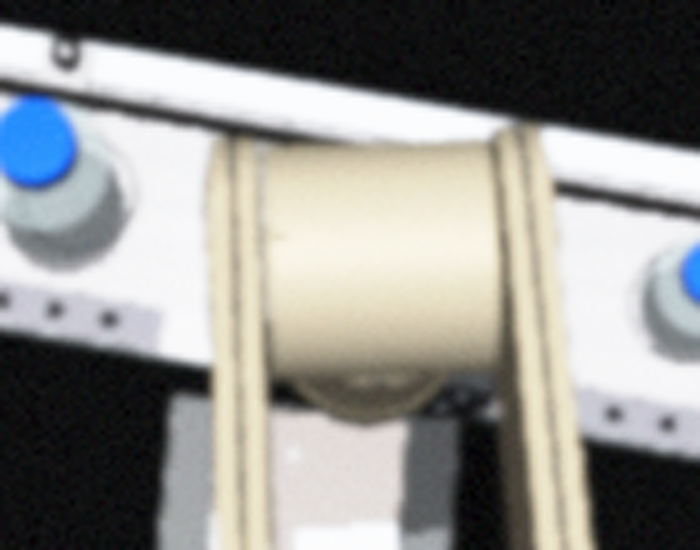

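The tile is flat on the deck. I'll retreat briefly and measure its side-to-side position with a clear view.

Request:
drive_tool --moves '[[[-2,0.4,0],0],[[-5,1,4],0],[[-12,2.5,14],0],[[-26,5.5,28],0],[[-48,10,45],0],[[-75,16,62],0],[[-102,22,76],0],[[-125,27,85],0]]'

```text
time: 12.38
tool_pos: [416.8, 88.0, 140.7]
tcp_rot: [-180.0, -0.1, -12.1]
ft_force: [0.1, 0.7, -0.5]
finger_gap: 55.3
```

```bash
python3 - <<'E'
from h import *
v=r.snapshot('side'); crop(v,230,110,380,230,5,'s7.png')
d=r.snapshot('top'); crop(d,290,120,390,220,6,'t7.png')
E
```

```text
(no output)
```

View pics/s7.png

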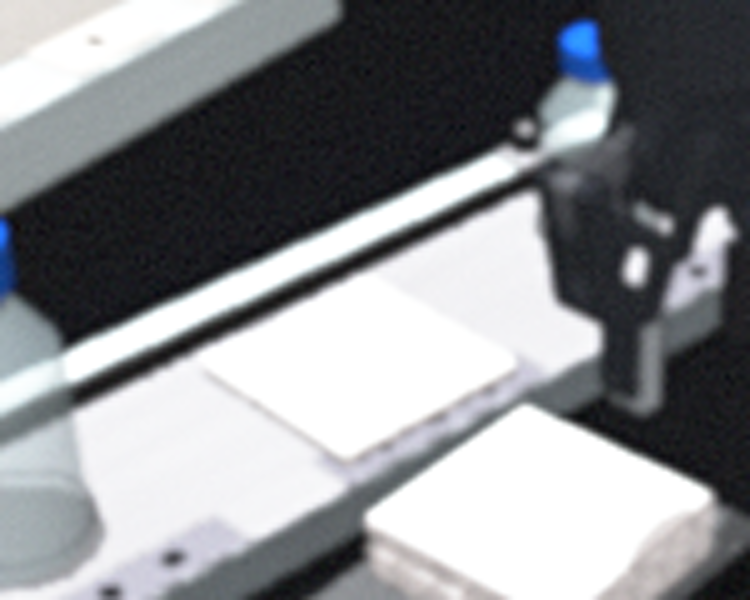

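View pics/t7.png

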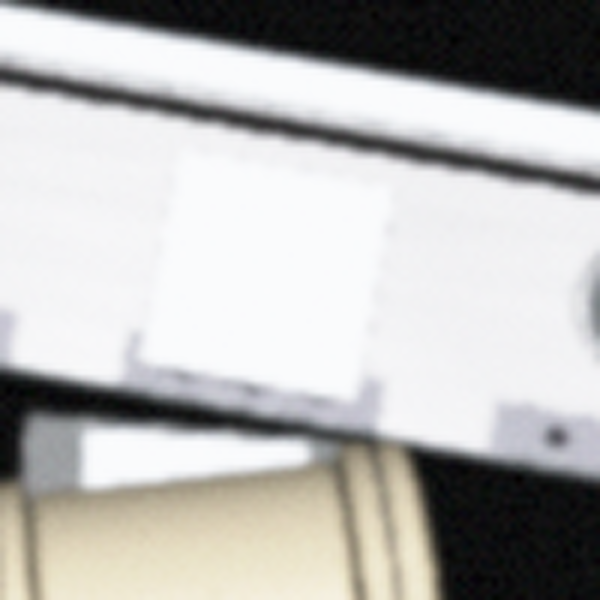

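```bash
cat > fin.py <<'E'
from edges import *
def rep(T,S,hw=2.0,nm=''):
    th=np.radians(-12.1);ex=np.array([np.cos(th),np.sin(th)]);ey=np.array([-ex[1],ex[0]])
    for v,C,p in((r.snapshot('top'),T,[619.67,45.6]),(r.snapshot('side'),S,[618.74,42.94])):
        c,W=poly(v,C,hw,38); D=desc(W); print(c.round(1).tolist()); print(D[1:])
        q=(W[:,:2]-p); print('stirrer xs,ys corners',np.c_[q@ex,q@ey].round(1).tolist(),'mean',np.r_[q@ex.T.mean() if 0 else (q@ex).mean(),(q@ey).mean()].round(1))
E
python3 - <<'E'
from fin import *
T=np.array([[178,153],[390,187],[358,400],[140,362]])/6+[290,120]
S=np.array([[203,362],[365,275],[517,362],[345,460]])/5+[230,110]
rep(T,S)
E
```

```text
[[319.8, 144.6], [355.0, 151.0], [348.4, 186.4], [313.0, 180.0]]
('mean', array([601.8,  51.7]), [np.float64(97.7), np.float64(99.5), np.float64(97.7), np.float64(99.7)], [np.float64(-101.98), np.float64(167.8), np.float64(78.13), np.float64(-12.16)])
stirrer xs,ys corners [[30.9, 51.0], [31.1, -46.8], [-68.4, -46.6], [-68.7, 51.1]] mean [-18.8   2.2]
[[268.6, 181.7], [302.7, 163.7], [334.9, 182.0], [299.0, 201.6]]
('mean', array([600.6,  49.9]), [np.float64(104.7), np.float64(109.9), np.float64(104.1), np.float64(104.6)], [np.float64(-99.3), np.float64(167.75), np.float64(77.81), np.float64(-11.97)])
stirrer xs,ys corners [[31.9, 55.3], [37.0, -49.4], [-72.9, -49.1], [-72.7, 55.0]] mean [-19.2   3. ]
```

```bash
python3 - <<'E'
from edges import *
d=r.snapshot('top')
th=np.radians(-12.1);ex=np.array([np.cos(th),np.sin(th)]);ey=np.array([-ex[1],ex[0]])
im=cv2.imread('pics/top0.png'); print(im.shape)
P=np.array([[274,244],[307,250],[340,256],[91,210],[155,221],[458,278],[524,290]])/3+[230,100]
P=P-1/3
q=ray(d,P,30)[:,:2]-[619.67,45.6]; print('dots',np.c_[q@ex,q@ey].round(1).tolist())
P=np.array([[60,75],[607,172],[30,213],[585,317]])/3+[230,100]-1/3
for z in(30,42):
    q=ray(d,P,z)[:,:2]-[619.67,45.6]; print(z,np.c_[q@ex,q@ey].round(1).tolist())
E
```

```text
(400, 640, 3)
dots [[-66.3, 29.4], [-66.1, -1.2], [-66.0, -31.7], [-66.5, 199.5], [-65.6, 140.1], [-65.9, -140.7], [-65.6, -201.4]]
30 [[51.8, 252.6], [55.7, -257.7], [-79.5, 253.7], [-79.6, -259.8]]
42 [[49.0, 250.2], [52.8, -255.4], [-81.2, 251.3], [-81.3, -257.5]]
```

The tile is square to the rail but about +2.8 mm off in y, consistently in both views and against the deck's dots. I'll nudge it sideways with closed fingers from its +y side.

Request:
drive_tool --moves '[[[10,2,0],0],[[32,5,0],0],[[64,10,0],0],[[96,15,0],0],[[128,21,0],0],[[160,26,0],0],[[186,30,0],0],[[198,31.7,0],0]]' --fingers 0 --squeeze 20

```text
time: 13.3
tool_pos: [619.0, 119.2, 137.5]
tcp_rot: [180.0, 0.0, -12.2]
ft_force: [0.2, -0.4, -0.4]
finger_gap: 0.1
```

Request:
drive_tool --moves '[[[0,0,-4],0],[[0,0,-16],0],[[0,0,-32],0],[[0,0,-48],0],[[0,0,-60],0],[[0,0,-67],0],[[0,0,-69],0],[[0,0,-70],0]]'

```text
time: 13.97
tool_pos: [615.3, 119.2, 68.6]
tcp_rot: [180.0, 0.1, -12.1]
ft_force: [-0.8, 0.4, -0.4]
finger_gap: 0.2
```

```bash
python3 - <<'E'
from h import *
print(r.sense()['tool_pos'])
v=r.snapshot('side'); crop(v,200,90,350,210,5,'s8.png')
d=r.snapshot('top'); crop(d,240,100,390,210,5,'t8.png')
E
```

```text
[615.33011895 119.21311265  68.61350914]
```

View pics/s8.png

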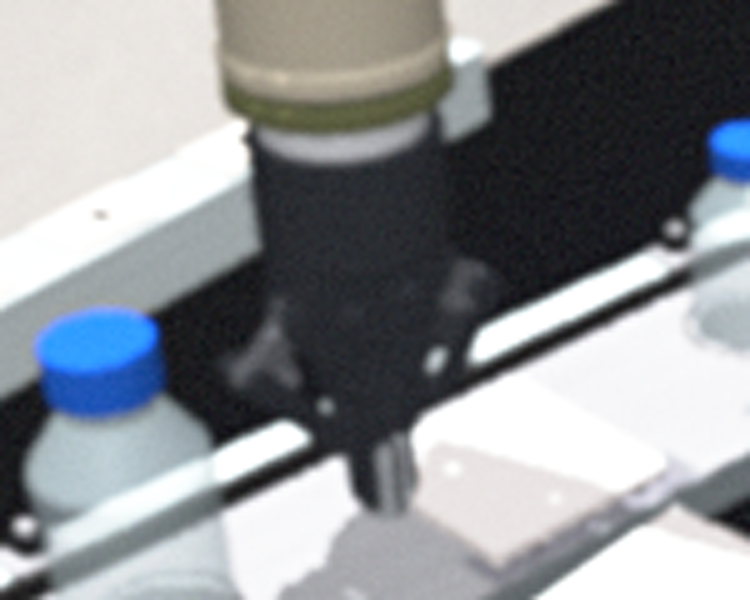

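View pics/t8.png

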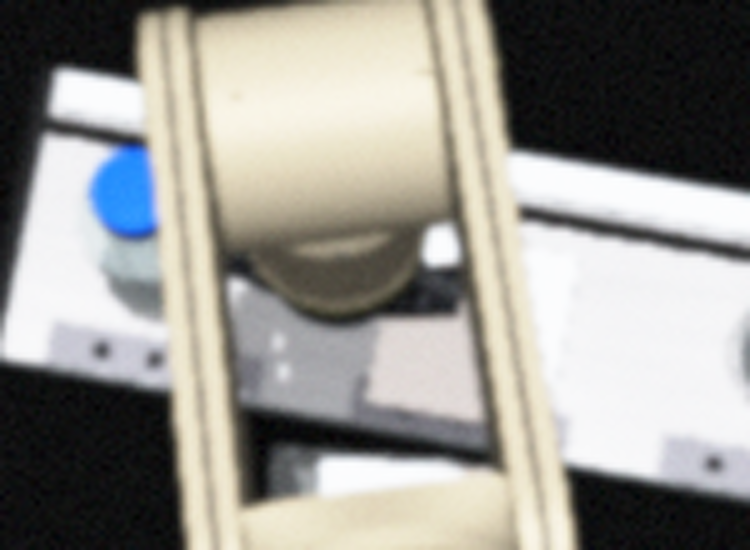

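The closed fingers stand in the gap between the tile's +y side and the big bottle. I'll lower them and nudge.

Request:
drive_tool --moves '[[[0,0,-3],0],[[0,0,-6],0],[[0,0,-9],0],[[0,0,-11],0],[[0,0,-12.5],0],[[0,0,-13.5],0],[[0,0,-14],0],[[0,0,-14],0]]'

```text
time: 14.73
tool_pos: [615.9, 119.3, 55.1]
tcp_rot: [180.0, 0.0, -12.1]
ft_force: [1.0, -0.1, 0.3]
finger_gap: 0.1
```

Request:
drive_tool --moves '[[[-0.3,-1.4,0],0],[[-0.6,-2.8,0],0],[[-0.9,-4.2,0],0],[[-1.2,-5.3,0],0],[[-1.4,-6.4,0],0],[[-1.6,-7.4,0],0],[[-1.8,-8.3,0],0],[[-1.8,-8.3,0],0]]'

```text
time: 15.4
tool_pos: [614.2, 110.8, 55.3]
tcp_rot: [180.0, 0.0, -12.1]
ft_force: [0.8, 0.3, -0.2]
finger_gap: -0.0
```

Request:
drive_tool --moves '[[[1,4.5,0],0],[[2,8.5,4],0],[[2,9,14],0],[[0,10,30],0],[[-10,11,48],0],[[-30,6,64],0],[[-60,0,76],0],[[-95,-8,85],0]]'

```text
time: 16.07
tool_pos: [520.1, 103.4, 143.1]
tcp_rot: [-179.9, -0.2, -12.1]
ft_force: [-0.0, -0.7, 1.4]
finger_gap: 0.0
```

Request:
drive_tool --moves '[[[-30,-5,0],0],[[-60,-10,0],0],[[-85,-15,0],0],[[-102,-18,0],0],[[-106,-20,0],0],[[-106,-20,0],0],[[-106,-20,0],0],[[-106,-20,0],0]]' --fingers 55

```text
time: 16.73
tool_pos: [414.5, 83.2, 141.1]
tcp_rot: [-180.0, -0.1, -12.1]
ft_force: [-0.1, 1.3, -0.1]
finger_gap: 54.8
```

```bash
python3 - <<'E'
from fin import *
T=np.array([[178,153],[390,187],[358,400],[140,362]])/6+[290,120]
S=np.array([[203,362],[365,275],[517,362],[345,460]])/5+[230,110]
rep(T,S)
v=r.snapshot('side'); crop(v,230,110,380,230,5,'s9.png')
d=r.snapshot('top'); crop(d,290,120,390,220,6,'t9.png')
E
```

```text
[[319.8, 144.5], [354.9, 150.9], [348.3, 186.4], [312.9, 179.9]]
('mean', array([602. ,  51.9]), [np.float64(97.8), np.float64(99.8), np.float64(97.8), np.float64(99.5)], [np.float64(-101.89), np.float64(167.86), np.float64(77.94), np.float64(-12.14)])
stirrer xs,ys corners [[31.1, 51.3], [31.4, -46.5], [-68.4, -46.4], [-68.5, 51.3]] mean [-18.6   2.4]
[[268.6, 181.7], [302.6, 163.8], [334.9, 181.9], [299.0, 201.5]]
('mean', array([600.6,  49.9]), [np.float64(104.4), np.float64(109.7), np.float64(104.0), np.float64(104.5)], [np.float64(-99.36), np.float64(167.87), np.float64(77.84), np.float64(-11.98)])
stirrer xs,ys corners [[31.9, 55.2], [36.9, -49.1], [-72.8, -49.1], [-72.6, 54.9]] mean [-19.2   3. ]
```

View pics/s9.png

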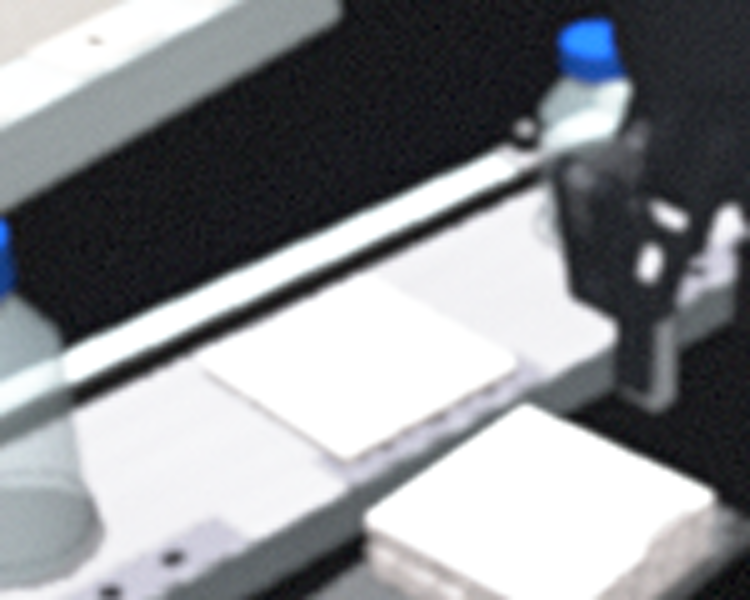

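View pics/t9.png

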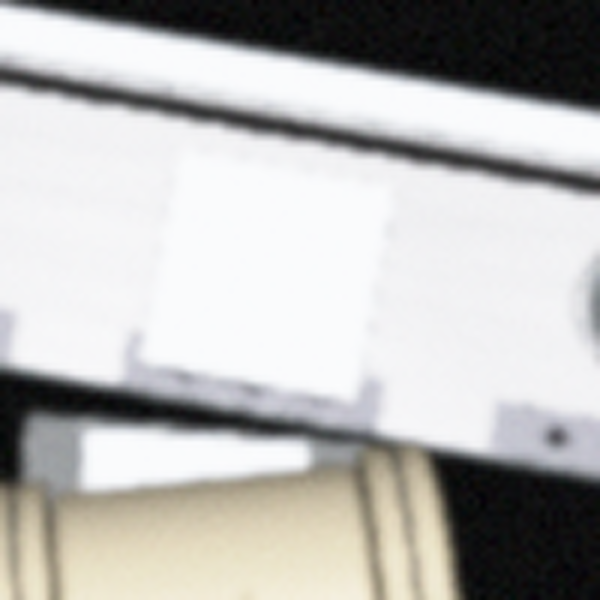

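The nudge didn't reach the tile (same corners within 0.2 mm), so the fingers are thinner than I assumed. The stack, with its tile4, is unmoved. I'll repeat it 3 mm farther.

Request:
drive_tool --moves '[[[14,3,0],0],[[44,8,0],0],[[80,14,0],0],[[116,21,0],0],[[150,27,0],0],[[180,32,0],0],[[198,35,0],0],[[202.8,36.3,-10],0]]' --fingers 0

```text
time: 17.6
tool_pos: [620.0, 119.8, 131.6]
tcp_rot: [-179.9, -0.2, -12.1]
ft_force: [1.1, 0.6, 0.6]
finger_gap: 0.2
```

Request:
drive_tool --moves '[[[0,0,-15],0],[[0,0,-32],0],[[0,0,-48],0],[[0,0,-60],0],[[0,0,-68],0],[[0,0,-73],0],[[-0.4,-2,-75],0],[[-0.8,-4,-75],0]]'

```text
time: 18.27
tool_pos: [615.1, 115.2, 55.2]
tcp_rot: [180.0, 0.0, -12.1]
ft_force: [0.2, -0.4, -0.7]
finger_gap: 0.3
```

Request:
drive_tool --moves '[[[-0.3,-1.5,0],0],[[-0.6,-2.8,0],0],[[-0.8,-3.8,0],0],[[-1,-4.8,0],0],[[-1.2,-5.6,0],0],[[-1.4,-6.4,0],0],[[-1.6,-7.2,0],0],[[-1.6,-7.2,0],0]]'

```text
time: 18.93
tool_pos: [613.5, 108.0, 55.3]
tcp_rot: [180.0, 0.0, -12.1]
ft_force: [1.0, -0.2, -0.2]
finger_gap: -0.1
```

Request:
drive_tool --moves '[[[1,4.5,0],0],[[2,8.5,4],0],[[2,11,14],0],[[0,12,30],0],[[-10,12,48],0],[[-30,8,64],0],[[-62,0,76],0],[[-97,-8,85],0]]'

```text
time: 19.6
tool_pos: [517.3, 100.5, 143.0]
tcp_rot: [-179.9, -0.2, -12.1]
ft_force: [0.2, 1.1, 0.3]
finger_gap: 0.2
```

Request:
drive_tool --moves '[[[-32,-4,0],0],[[-62,-8,0],0],[[-85,-12,0],0],[[-100,-15,0],0],[[-104,-16,0],0],[[-104,-16,0],0],[[-104,-16,0],0],[[-104,-16,0],0]]' --fingers 55

```text
time: 20.27
tool_pos: [413.8, 84.3, 141.0]
tcp_rot: [-180.0, -0.1, -12.1]
ft_force: [-0.3, 0.2, -0.3]
finger_gap: 55.4
```

```bash
python3 - <<'E'
from fin import *
T=np.array([[178,153],[390,187],[358,400],[140,362]])/6+[290,120]
S=np.array([[203,362],[365,275],[517,362],[345,460]])/5+[230,110]
rep(T,S,2.5)
E
```

```text
[[319.9, 144.5], [354.7, 151.2], [348.4, 186.5], [312.8, 179.8]]
('mean', array([601.8,  52. ]), [np.float64(97.1), np.float64(98.9), np.float64(98.2), np.float64(99.4)], [np.float64(-102.49), np.float64(168.17), np.float64(77.86), np.float64(-12.49)])
stirrer xs,ys corners [[31.1, 51.0], [30.4, -46.1], [-68.4, -46.6], [-68.4, 51.7]] mean [-18.8   2.5]
[[268.2, 181.4], [302.3, 163.5], [335.0, 181.9], [298.9, 201.5]]
('mean', array([601.3,  49.6]), [np.float64(104.6), np.float64(111.4), np.float64(104.2), np.float64(105.9)], [np.float64(-99.38), np.float64(167.86), np.float64(77.61), np.float64(-12.02)])
stirrer xs,ys corners [[33.4, 55.1], [38.4, -49.4], [-73.0, -49.3], [-72.5, 54.9]] mean [-18.4   2.9]
```

Still no contact. The fingertips are narrower than the backs. This time I'll stay beside the tile and watch its right corner in the side view while pushing.

Request:
drive_tool --moves '[[[14,3,0],0],[[44,8,0],0],[[80,14,0],0],[[116,21,0],0],[[150,27,0],0],[[180,32,0],0],[[198,35,0],0],[[203.4,35.2,-10],0]]' --fingers 0

```text
time: 21.03
tool_pos: [620.2, 119.9, 131.5]
tcp_rot: [-179.9, -0.2, -12.1]
ft_force: [1.2, 0.5, 0.7]
finger_gap: 0.1
```

Request:
drive_tool --moves '[[[0,0,-15],0],[[0,0,-32],0],[[0,0,-48],0],[[0,0,-60],0],[[0,0,-68],0],[[-0.6,-3,-73],0],[[-1.3,-6,-75],0],[[-2.1,-10,-75],0]]'

```text
time: 21.7
tool_pos: [613.8, 109.1, 55.2]
tcp_rot: [180.0, 0.0, -12.1]
ft_force: [0.0, 0.1, -0.1]
finger_gap: 0.2
```

```bash
cat > crn.py <<'E'
from edges import *
def corner(v):
    # right (-y) edge far..right corner and rear edge in side view
    th=np.radians(-12.1);ex=np.array([np.cos(th),np.sin(th)]);ey=np.array([-ex[1],ex[0]])
    e=edge(v,[312,169],[334.9,182],2.5,n=40); f=edge(v,[334.9,182],[318,191.3],2.5,n=40)
    c=inter(e,f); q=ray(v,[c,e[0],e[1]],38)[:,:2]-[618.74,42.94]; print('corner px',c.round(2),'xs',(q@ex).round(1),'ys',(q@ey).round(1))
E
python3 - <<'E'
from crn import *
v=r.snapshot('side'); corner(v); crop(v,200,90,350,210,5,'s10.png')
E
```

```text
corner px [334.89 181.8 ] xs [-72.4   3.7 -72.7] ys [-49.5 -49.6 -49.5]
```

View pics/s10.png

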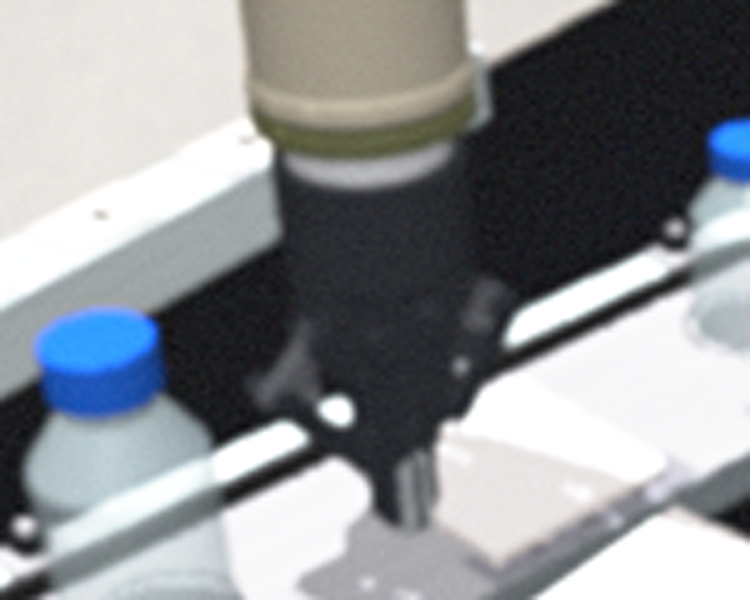

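Request:
drive_tool --moves '[[[-0.1,-0.5,0],0],[[-0.2,-1,0],0],[[-0.3,-1.5,0],0],[[-0.4,-2,0],0],[[-0.5,-2.5,0],0],[[-0.6,-3,0],0],[[-0.6,-3,0],0],[[-0.6,-3,0],0]]'

```text
time: 22.42
tool_pos: [613.3, 106.4, 55.3]
tcp_rot: [180.0, 0.0, -12.1]
ft_force: [0.3, -0.6, -0.1]
finger_gap: 0.2
```

```bash
python3 - <<'E'
from crn import *
v=r.snapshot('side'); corner(v); v=r.snapshot('side'); corner(v);crop(v,240,130,340,210,7,'s11.png')
E
```

```text
corner px [334.85 181.83] xs [-72.4   4.7 -72.8] ys [-49.3 -51.2 -49.3]
corner px [335.08 181.65] xs [-72.2   4.4 -72.3] ys [-50.2 -50.7 -50.2]
```

View pics/s11.png

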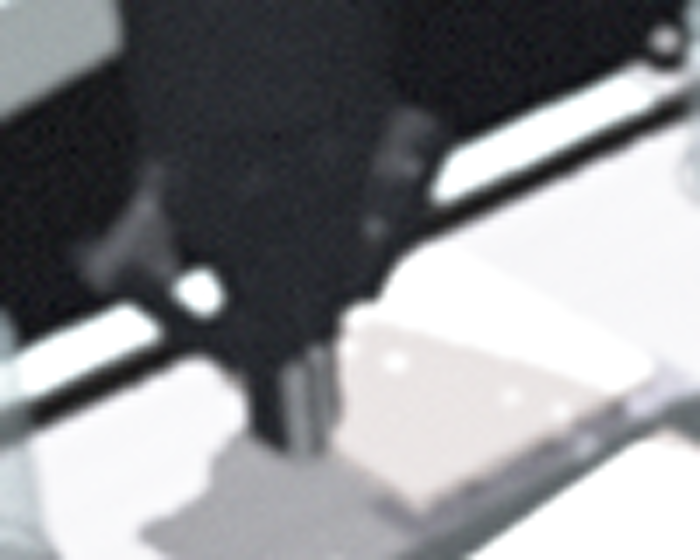

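Request:
drive_tool --moves '[[[-0.1,-0.5,0],0],[[-0.2,-1,0],0],[[-0.3,-1.5,0],0],[[-0.4,-2,0],0],[[-0.4,-2,0],0],[[-0.4,-2,0],0],[[-0.4,-2,0],0],[[-0.4,-2,0],0]]'

```text
time: 23.18
tool_pos: [612.9, 104.3, 55.3]
tcp_rot: [180.0, -0.0, -12.1]
ft_force: [-0.5, 0.4, -1.0]
finger_gap: 0.0
```

```bash
python3 - <<'E'
from crn import *
for i in range(3): corner(r.snapshot('side'))
E
```

```text
corner px [336.07 181.37] xs [-73.    5.6 -71. ] ys [-52.6 -52.6 -52.6]
corner px [336.05 181.31] xs [-72.8   5.5 -71. ] ys [-52.7 -52.5 -52.7]
corner px [335.95 181.21] xs [-72.4   5.4 -70.9] ys [-52.8 -52.2 -52.8]
```

The corner has moved about 3 mm. I'll retreat and verify.

Request:
drive_tool --moves '[[[1,4.5,0],0],[[2,8.5,4],0],[[3,13,14],0],[[1,14,30],0],[[-10,14,48],0],[[-30,8,64],0],[[-62,0,76],0],[[-97,-8,85],0]]'

```text
time: 24.0
tool_pos: [516.7, 96.7, 143.0]
tcp_rot: [-179.9, -0.2, -12.1]
ft_force: [-0.1, 0.8, 1.0]
finger_gap: -0.0
```

Request:
drive_tool --moves '[[[-32,-4,0],0],[[-62,-7,0],0],[[-85,-9,0],0],[[-100,-11,0],0],[[-104,-12,0],0],[[-104,-12,0],0],[[-104,-12,0],0],[[-104,-12,0],0]]' --fingers 55

```text
time: 24.67
tool_pos: [413.1, 84.5, 141.0]
tcp_rot: [-180.0, -0.1, -12.1]
ft_force: [0.8, -0.2, 0.1]
finger_gap: 54.8
```

```bash
python3 - <<'E'
from fin import *
T=np.array([[178,153],[390,187],[358,400],[140,362]])/6+[290,120]+[1,0]
S=np.array([[203,362],[365,275],[517,362],[345,460]])/5+[230,110]+[1,-.5]
rep(T,S,2)
d=r.snapshot('top'); crop(d,290,120,390,220,6,'t12.png')
E
```

```text
[[320.8, 144.6], [356.1, 151.5], [349.3, 186.7], [314.1, 180.1]]
('mean', array([601.1,  48.9]), [np.float64(98.3), np.float64(99.0), np.float64(97.2), np.float64(99.7)], [np.float64(-102.67), np.float64(167.49), np.float64(77.76), np.float64(-11.87)])
stirrer xs,ys corners [[31.3, 48.4], [30.3, -49.9], [-68.7, -49.2], [-68.4, 48.0]] mean [-18.9  -0.6]
[[269.7, 181.2], [303.6, 163.2], [335.8, 181.5], [299.8, 201.0]]
('mean', array([600.,  47.]), [np.float64(104.9), np.float64(110.1), np.float64(104.4), np.float64(104.4)], [np.float64(-99.18), np.float64(167.54), np.float64(77.66), np.float64(-12.3)])
stirrer xs,ys corners [[31.8, 52.1], [37.2, -52.6], [-73.0, -51.9], [-72.5, 52.5]] mean [-19.1   0. ]
```

View pics/t12.png

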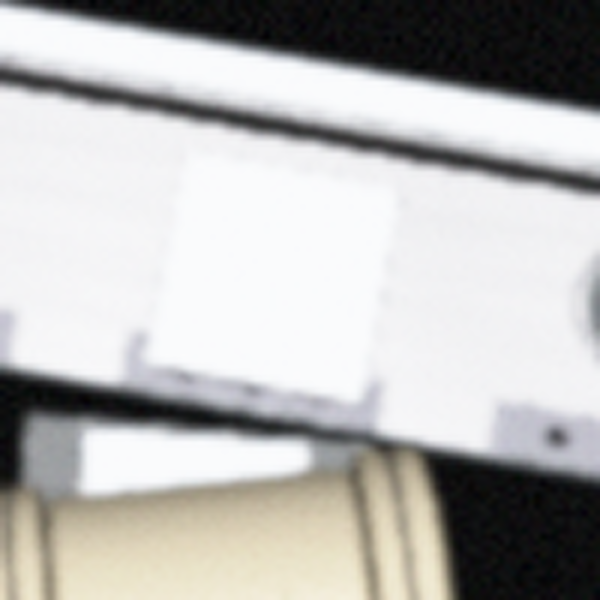

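Centred: y offset −0.6 and 0.0 mm in the two views, and square. Now I'll come back in behind it for the final push.

Request:
drive_tool --moves '[[[10,-2,0],0],[[35,-7,-5],0],[[65,-13,-15],0],[[92,-18.5,-28],0],[[110,-22,-42],0],[[117,-23.4,-54],0],[[118.3,-23.6,-63],0],[[118.3,-23.6,-68],0]]'

```text
time: 25.48
tool_pos: [529.5, 60.6, 70.3]
tcp_rot: [180.0, 0.2, -12.2]
ft_force: [0.3, 0.1, -0.5]
finger_gap: 54.9
```

Request:
drive_tool --moves '[[[0,0,-4],0],[[0,0,-8],0],[[0,0,-12],0],[[0,0,-15],0],[[0,0,-17],0],[[0,0,-18.5],0],[[0,0,-18.5],0],[[0,0,-18.5],0]]'

```text
time: 26.15
tool_pos: [530.3, 60.7, 54.0]
tcp_rot: [-180.0, -0.0, -12.1]
ft_force: [0.7, -0.8, -0.0]
finger_gap: 54.9
```

```bash
python3 - <<'E'
from h import *
s=r.sense();print(s['time'],s['tool_pos'],s['tcp_rot'],s['ft_force'])
v=r.snapshot('side'); crop(v,250,110,400,230,5,'s13.png')
E
```

```text
26.15 [530.28501798  60.74104906  54.00237485] [-1.79994864e+02 -1.72869509e-02 -1.21290675e+01] [ 0.6931045  -0.83648039 -0.01097256]
```

View pics/s13.png

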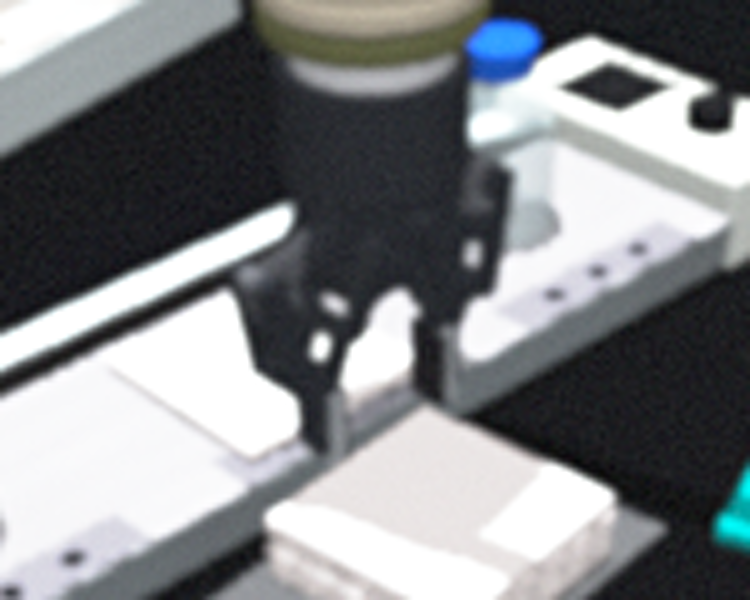

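Request:
drive_tool --moves '[[[2.5,-0.5,0],0],[[5.5,-1.2,0],0],[[8.5,-1.8,0],0],[[11.5,-2.5,0],0],[[14,-3,0],0],[[16.5,-3.5,0],0],[[18.5,-4,0],0],[[19.6,-4.2,0],0]]'

```text
time: 26.87
tool_pos: [550.1, 56.4, 53.8]
tcp_rot: [-180.0, -0.0, -12.1]
ft_force: [-1.1, 0.2, 1.4]
finger_gap: 55.1
```

Request:
drive_tool --moves '[[[-0.5,0.1,0],0],[[-1,0.2,0],0],[[-1,0.2,-1],0],[[-1,0.2,-2],0],[[-1,0.2,-2.8],0],[[-1,0.2,-2.8],0],[[-0.5,0.1,-2.8],0],[[0,0,-2.8],0]]'

```text
time: 27.53
tool_pos: [549.8, 56.5, 51.0]
tcp_rot: [-180.0, 0.0, -12.1]
ft_force: [-0.3, 0.4, -0.0]
finger_gap: 55.1
```

```bash
python3 - <<'E'
from h import *
v=r.snapshot('side'); crop(v,250,110,400,230,5,'s14.png')
for i in range(3):
    s=r.sense();print(s['time'],s['tool_pos'],s['ft_force'])
E
```

```text
27.5833 [549.85784682  56.51368438  51.00294968] [ 0.01603573 -0.08775599  0.18679278]
27.5833 [549.85784682  56.51368438  51.00294968] [ 0.01603573 -0.08775599  0.18679278]
27.5833 [549.85784682  56.51368438  51.00294968] [ 0.01603573 -0.08775599  0.18679278]
```

View pics/s14.png

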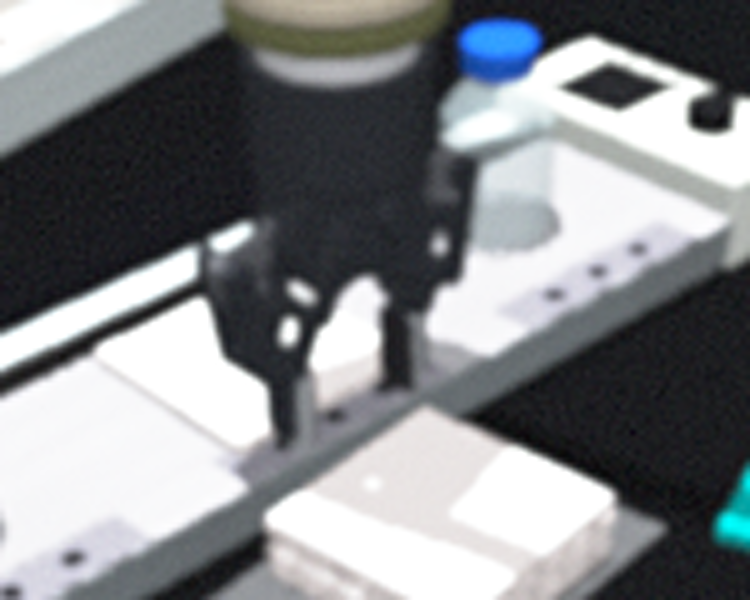

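Request:
drive_tool --moves '[[[0.5,-0.1,0],0],[[1,-0.2,0],0],[[1.5,-0.3,0],0],[[2,-0.4,0],0],[[2.5,-0.5,0],0],[[3,-0.6,0],0],[[3.5,-0.7,0],0],[[3.9,-0.8,0],0]]'

```text
time: 28.25
tool_pos: [553.7, 55.7, 51.0]
tcp_rot: [-180.0, 0.0, -12.1]
ft_force: [0.5, 0.2, -0.1]
finger_gap: 55.0
```

Request:
drive_tool --moves '[[[0.1,0,0],0],[[0.2,0,0],0],[[0.3,-0.1,0],0],[[0.4,-0.1,0],0],[[0.5,-0.1,0],0],[[0.5,-0.1,0],0],[[0.5,-0.1,0],0],[[0.5,-0.1,0],0]]'

```text
time: 28.92
tool_pos: [554.2, 55.6, 51.0]
tcp_rot: [-180.0, 0.0, -12.1]
ft_force: [-0.3, -0.5, -0.0]
finger_gap: 54.8
```

```bash
python3 - <<'E'
from h import *
v=r.snapshot('side'); crop(v,255,130,335,190,8,'s15.png')
for i in range(1):
    s=r.sense();print(s['time'],s['tool_pos'],s['ft_force'])
E
```

```text
28.9667 [554.18858946  55.63378353  50.99533444] [-0.10050962 -0.25213354 -0.3837403 ]
```

View pics/s15.png

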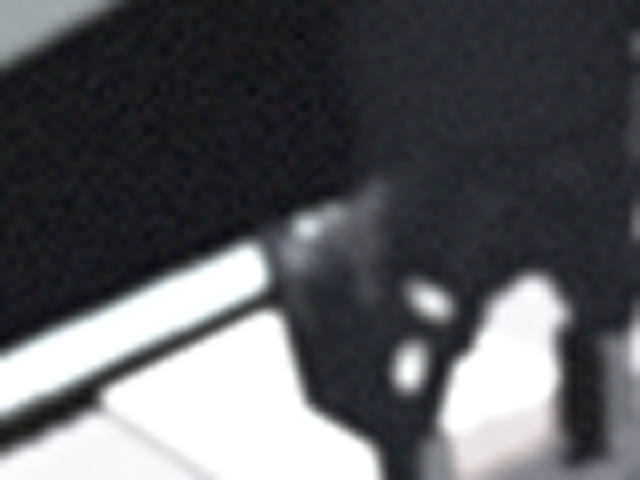

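Nearly at the rail, with no contact force yet. I'll go on in half-millimetre calls.

Request:
drive_tool --moves '[[[0.1,0,0],0],[[0.2,0,0],0],[[0.3,-0.1,0],0],[[0.4,-0.1,0],0],[[0.5,-0.1,0],0],[[0.5,-0.1,0],0],[[0.5,-0.1,0],0],[[0.5,-0.1,0],0]]'

```text
time: 29.63
tool_pos: [554.7, 55.5, 51.0]
tcp_rot: [-180.0, -0.0, -12.1]
ft_force: [0.6, -0.7, -0.1]
finger_gap: 55.0
```

Request:
drive_tool --moves '[[[0.1,0,0],0],[[0.2,0,0],0],[[0.3,-0.1,0],0],[[0.4,-0.1,0],0],[[0.5,-0.1,0],0],[[0.5,-0.1,0],0],[[0.5,-0.1,0],0],[[0.5,-0.1,0],0]]'

```text
time: 30.3
tool_pos: [555.2, 55.4, 51.0]
tcp_rot: [-180.0, -0.0, -12.1]
ft_force: [-0.8, 0.4, 0.3]
finger_gap: 55.2
```

Request:
drive_tool --moves '[[[0.1,0,0],0],[[0.2,0,0],0],[[0.3,-0.1,0],0],[[0.4,-0.1,0],0],[[0.5,-0.1,0],0],[[0.5,-0.1,0],0],[[0.5,-0.1,0],0],[[0.5,-0.1,0],0]]'

```text
time: 30.97
tool_pos: [555.7, 55.3, 51.0]
tcp_rot: [180.0, -0.0, -12.1]
ft_force: [-0.0, -0.2, -0.6]
finger_gap: 54.9
```

Request:
drive_tool --moves '[[[0.1,0,0],0],[[0.2,0,0],0],[[0.3,-0.1,0],0],[[0.4,-0.1,0],0],[[0.5,-0.1,0],0],[[0.5,-0.1,0],0],[[0.5,-0.1,0],0],[[0.5,-0.1,0],0]]'

```text
time: 31.63
tool_pos: [556.2, 55.2, 51.0]
tcp_rot: [-180.0, -0.0, -12.1]
ft_force: [0.7, -0.9, 0.2]
finger_gap: 55.4
```

Request:
drive_tool --moves '[[[0.1,0,0],0],[[0.2,0,0],0],[[0.3,-0.1,0],0],[[0.4,-0.1,0],0],[[0.5,-0.1,0],0],[[0.5,-0.1,0],0],[[0.5,-0.1,0],0],[[0.5,-0.1,0],0]]'

```text
time: 32.3
tool_pos: [556.7, 55.1, 51.0]
tcp_rot: [180.0, 0.0, -12.1]
ft_force: [-1.4, 0.1, 0.3]
finger_gap: 54.8
```

```bash
python3 - <<'E'
from h import *
v=r.snapshot('side'); crop(v,255,130,335,190,8,'s16.png')
s=r.sense();print(s['time'],s['tool_pos'],s['ft_force'])
E
```

```text
32.35 [556.66358951  55.14486697  50.99114104] [ 0.01553151  0.71784191 -0.66538647]
```

View pics/s16.png

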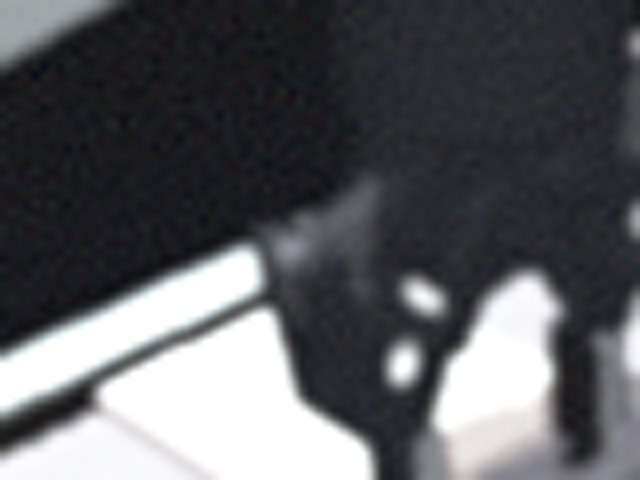

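Request:
drive_tool --moves '[[[0.1,0,0],0],[[0.2,0,0],0],[[0.3,-0.1,0],0],[[0.4,-0.1,0],0],[[0.5,-0.1,0],0],[[0.5,-0.1,0],0],[[0.5,-0.1,0],0],[[0.5,-0.1,0],0]]'

```text
time: 33.02
tool_pos: [556.8, 55.1, 50.8]
tcp_rot: [180.0, 0.0, -12.1]
ft_force: [-5.6, 0.6, 1.1]
finger_gap: 55.1
```

Contact at 5.6 N. I'll hold for a second reading.

Request:
drive_tool --moves '[[[0,0,0],0],[[0,0,0],0],[[0,0,0],0],[[0,0,0],0],[[0,0,0],0],[[0,0,0],0],[[0,0,0],0],[[0,0,0],0]]'

```text
time: 33.68
tool_pos: [556.8, 55.1, 50.8]
tcp_rot: [180.0, 0.0, -12.1]
ft_force: [-5.0, 0.7, 1.4]
finger_gap: 55.3
```

Request:
drive_tool --moves '[[[0.05,0,0],0],[[0.1,0,0],0],[[0.1,0,0],0],[[0.1,0,0],0],[[0.1,0,0],0],[[0.1,0,0],0],[[0.1,0,0],0],[[0.1,0,0],0]]'

```text
time: 34.35
tool_pos: [556.8, 55.1, 50.8]
tcp_rot: [180.0, 0.1, -12.1]
ft_force: [-6.5, 0.6, 1.4]
finger_gap: 54.9
```

About 6.5 N: bedded and below 10 N. I'll back straight off, retreat and check.

Request:
drive_tool --moves '[[[-0.5,0.1,0],0],[[-1.5,0.3,0],0],[[-3,0.6,1],0],[[-7,1.5,8],0],[[-16,3.4,20],0],[[-32,7,38],0],[[-56,12,58],0],[[-84,18,76],0]]'

```text
time: 35.02
tool_pos: [473.4, 73.0, 128.7]
tcp_rot: [-180.0, -0.1, -12.2]
ft_force: [-0.5, 0.2, 1.1]
finger_gap: 54.8
```

Request:
drive_tool --moves '[[[-25,5,8],0],[[-46,9,14],0],[[-60,12,18],0],[[-66,13,20],0],[[-66,13,20],0],[[-66,13,20],0],[[-66,13,20],0],[[-66,13,20],0]]'

```text
time: 35.68
tool_pos: [407.8, 85.8, 146.8]
tcp_rot: [180.0, 0.0, -12.2]
ft_force: [0.6, -0.5, 0.4]
finger_gap: 55.3
```

```bash
python3 - <<'E'
from fin import *
o=np.array([16.2,-3.5])
d=r.snapshot('top');v=r.snapshot('side')
T0=np.array([[320.8,144.6],[356.1,151.5],[349.3,186.7],[314.1,180.1]]);S0=np.array([[269.7,181.2],[303.6,163.2],[335.8,181.5],[299.8,201.0]])
# shift the seeds by the pushed distance in world
def sh(c,A):
    w=ray(c,A,38); w[:,:2]+=o; return proj(c,w)
rep(sh(d,T0),sh(v,S0),1.8)
crop(d,290,115,390,235,5,'t17.png'); crop(v,240,110,390,230,5,'s17.png')
E
```

```text
[[321.6, 138.7], [357.0, 145.3], [350.3, 181.4], [315.3, 174.7]]
('mean', array([616.8,  45.8]), [np.float64(98.5), np.float64(101.5), np.float64(96.6), np.float64(101.1)], [np.float64(-102.12), np.float64(167.85), np.float64(77.64), np.float64(-11.08)])
stirrer xs,ys corners [[47.9, 49.3], [47.8, -49.2], [-53.7, -49.1], [-53.3, 47.5]] mean [-2.8 -0.4]
[[265.5, 178.5], [300.7, 161.3], [330.9, 178.8], [295.2, 198.0]]
('mean', array([614.2,  43.9]), [np.float64(105.4), np.float64(106.2), np.float64(104.0), np.float64(105.1)], [np.float64(-101.45), np.float64(166.99), np.float64(77.97), np.float64(-12.28)])
stirrer xs,ys corners [[47.6, 52.1], [48.8, -53.3], [-57.4, -51.6], [-57.5, 52.5]] mean [-4.6 -0.1]
```

View pics/t17.png

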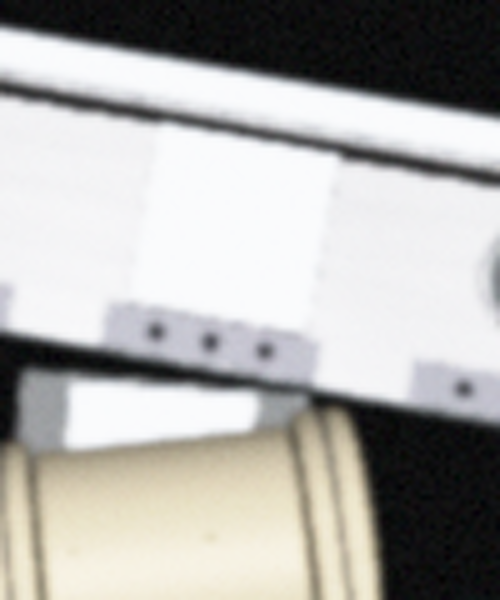

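View pics/s17.png

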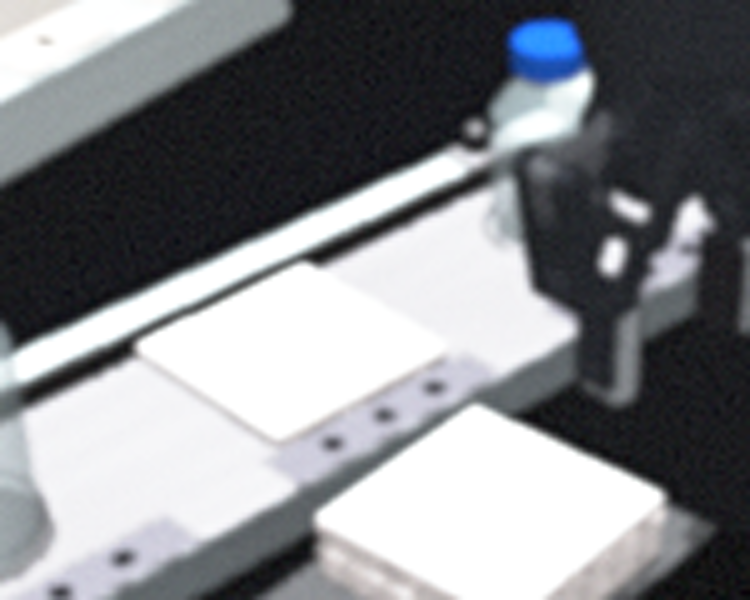

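The tile sits square against the rail across its whole far edge and centred (y −0.4 and −0.1 mm). The stack and bottles are in place, and the robot is clear.

```bash
python3 - <<'E'
from bench import r
print(r.hand_in())
E
```

```text
the job is handed in; nothing more can be done
None
```

The white tile is home on the middle place, flush against the rubber rail and centred, and the job was handed in at about 36 s of the 64 s allowed. I slid it off the stack and on to the deck by pushing its rear edge with two fingertips. It was about 2.8 mm off to +y there, so I nudged it back. I then pushed it to the rail at about 5 N, rising to 6.5 N, and backed off.

**Last checks:**
- **Centring:** the offset along y was −0.4 mm in the top view and −0.1 mm in the side view. The deck's dots suggest the place centre is about 0.8 mm further to −y than the ring I measured from; I did not correct for that.
- **Depth:** the tile's origin is 2.8 mm (top view) or 4.6 mm (side view) from the place towards the stack. The two views disagree by about 2 mm, which is the camera calibration limit, but both fall within the 0 to 6 mm expected.
- **Flush fit:** the tile is square to the rail within about 1°, and its far edge shows no visible gap.
- **Stack and bottles:** in the pictures the tiles below and the bottles look unmoved, but I did not measure them again. The last close-ups show only part of the big bottle and not the wash bottle.

The first two sideways nudges did not reach the tile, because the fingertips are narrower than I had assumed. Before the slide I touched the fingertips to the bare bench to find their height, at about 29 N.

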